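# Put the microscope objectives back in their parking cups

## Robot

A 6-joint arm with a two-finger parallel gripper is mounted at the origin on the work surface. World frame = base frame: x ahead of the robot, y to its left, z up, the work surface at z = 0. Lengths are in m, angles in degrees, forces in N, time in s.
With the tool pointing down it reaches from about 0.25 to 0.725 m from the base axis. Payload 9.7 kg.
Tool frame: the origin (TCP) lies between the finger pads; the fingertips stand bot.tcp_to_tips ahead of it and the grasp point (between the pads) lies 11 mm behind it (bot.tcp_to_tips is the distance from the TCP to the fingertips, in m); z points along the fingers, y is the line along which they close (so a half turn about z gives the same grasp; the last joint's range is limited). The gripper opens to 85 mm and grips with 20 to 120 N. Pads are 22 mm wide; open, the fingers measure 114 mm over their backs; the gripper's body (76 mm by 85 mm) begins 54 mm behind the grasp point. The pads swing forward as they close: fully open they stand 13 mm farther back than shut.
Start: joints at [-75.63, 4.979, 10.078, 95.1, 0, 90], TCP at [0.136, -0.533, 0.239] pointing down, gripper open.
Joint ranges: [-179.16, 179.16], [-48.56, 103.87], [-65.8, 70.77], [-126.05, 130.52], [-82.76, 87.17], [-180, 180]. Speed limits (degrees/s): [127.2, 127.2, 147.25, 180, 180, 180].

## Interface

Orientations are given as [roll, pitch, yaw] about the fixed x, y, z axes, in that order (R = Rz(yaw) Ry(pitch) Rx(roll)).
In Python, from workcell import bot gives the robot as it stands. The module is installed in compiled form; this text tells all that it offers.
- The arm moves only by the tool carry_out, never from a script. Its arguments are lists of equal length, an entry for each row: "linear": the shift along the world's x, y, z normalised to -1 to 1, where 1 is 2 cm, a list of three; "rotation": the turn, a rotation vector about the world's x, y, z normalised to -1 to 1, where 1 is 8 degrees, a list of three; "grip": the closure, from -1 (fully open) to 1 (shut). In form: {"linear": [[tx, ty, tz], ...], "rotation": [[rx, ry, rz], ...], "grip": [grip, ...]}. A call has 1 to 12 rows; each row shifts and turns the commanded pose from where the row before left it; what a row does not reach is not made up. A row lasts 1/10 s, in which the tool goes at most 50 mm and 8.59 degrees, less where a joint would pass 70% of its speed; a pose out of reach is approached as far as the arm can. A call with a number of a shift or a turn outside -1 to 1 is refused whole. A call with a gripper value outside its range is refused whole. The fingers move at their own pace and stop on an object; "grip_force" is the grip in N (left out, the last holds). Time passes only in rows, so rows that do not move let the fingers close. It gives the time, the measured TCP pose, the force, the opening and the grip force at its end, in the units of the state.
- bot.get_obs(): the state, without advancing time (a new reading comes with each control period).
- bot.camera(name): name is "scene" or "top" or "wrist"; returns the picture (384x512x3 uint8, blue, green, red); there is no depth.
- bot.camera_model(name): a dict with "fx", "fy", "cx", "cy" (pixels), "camera_from_world" (4x4, takes a point from world to camera coordinates). Camera axes: x right, y up, looking along -z (the intrinsics and any distortion apply to the point x, -y, -z); pixel columns grow to the right and rows downward; lengths in m; the calibration is good to about 2 mm. A picture is of the moment at which its call begins: read the wrist's pose just before it. camera_model takes no time and is no camera call; for the wrist camera it gives the pose at the moment of the call.
- bot.job_done(): hands the job in; it is judged then, once.
The state is a dict: "time": time; "q": joint angles; "qd": joint speeds; "joint_efforts": joint torques, N m; "ee_pos": TCP position; "tcp_rot": TCP orientation; "wrist_force": force on the tool from outside, world axes, zero at the start; "torque": the same for the moment, N m; "opening": finger opening in m; "grasp_force": force on a finger pad.
Only numpy, scipy, OpenCV 4.12 (cv2) and the standard library are available. Lean on these libraries where they do the work, as an engineer would, in place of code of your own. Each camera call takes 0.05 s, during which the arm holds its last target. There are 200 camera calls.

## Task

Stand each of the four microscope objectives upright in the parking cup that matches its coloured collar; some have been left in the wrong cup, so free a cup before you fill it. Set them down gently on the cup's floor, never drop or tip them, and leave the two black eyepieces standing where they are.

Things in the scene. Friction and masses are not known exactly. Their poses are not given: they have to be found in the camera images.
- obj_red: red-collared microscope objective, loose, upright, nose up, 0.14-0.22 kg, 50 mm tall. Foot 26 mm across up to 5 mm, then a straight steel barrel 30 mm across up to 40 mm (grip it from above, pad centres 32 mm above the foot), a red sloping collar to 47 mm and a slim steel nose. Origin: centre of the foot's underside; z up through the nose. Starts on the bench or in a wrong cup.
- obj_yellow: yellow-collared microscope objective, loose, upright, nose up, 0.14-0.22 kg, 56 mm tall. Foot 26 mm across up to 5 mm, then a straight steel barrel 30 mm across up to 40 mm (grip it from above, pad centres 32 mm above the foot), a yellow sloping collar to 47 mm and a slim steel nose. Origin: centre of the foot's underside; z up through the nose. Starts on the bench or in a wrong cup.
- obj_green: green-collared microscope objective, loose, upright, nose up, 0.14-0.22 kg, 62 mm tall. Foot 26 mm across up to 5 mm, then a straight steel barrel 30 mm across up to 40 mm (grip it from above, pad centres 32 mm above the foot), a green sloping collar to 47 mm and a slim steel nose. Origin: centre of the foot's underside; z up through the nose. Starts on the bench or in a wrong cup.
- obj_blue: blue-collared microscope objective, loose, upright, nose up, 0.14-0.22 kg, 68 mm tall. Foot 26 mm across up to 5 mm, then a straight steel barrel 30 mm across up to 40 mm (grip it from above, pad centres 32 mm above the foot), a blue sloping collar to 47 mm and a slim steel nose. Origin: centre of the foot's underside; z up through the nose. Starts on the bench or in a wrong cup.
- cup_red: red plastic parking cup, round, fixed to the bench: 60 mm across outside, 52 mm inside, rim 12 mm above the bench, inner floor 4 mm above the bench (black inside). Origin: centre of its underside, on the bench; z up. One objective stands in it, foot on the inner floor, with about 11 mm of play each way.
- cup_yellow: yellow plastic parking cup, round, fixed to the bench: 60 mm across outside, 52 mm inside, rim 12 mm above the bench, inner floor 4 mm above the bench (black inside). Origin: centre of its underside, on the bench; z up. One objective stands in it, foot on the inner floor, with about 11 mm of play each way.
- cup_green: green plastic parking cup, round, fixed to the bench: 60 mm across outside, 52 mm inside, rim 12 mm above the bench, inner floor 4 mm above the bench (black inside). Origin: centre of its underside, on the bench; z up. One objective stands in it, foot on the inner floor, with about 11 mm of play each way.
- cup_blue: blue plastic parking cup, round, fixed to the bench: 60 mm across outside, 52 mm inside, rim 12 mm above the bench, inner floor 4 mm above the bench (black inside). Origin: centre of its underside, on the bench; z up. One objective stands in it, foot on the inner floor, with about 11 mm of play each way.
- eyepiece_1: black eyepiece standing loose on the bench, no coloured collar, 45 mm tall, up to 38 mm across, flat glass on top. Origin: centre of its underside, z up. Not to be moved.
- eyepiece_2: black eyepiece standing loose on the bench, no coloured collar, 45 mm tall, up to 38 mm across, flat glass on top. Origin: centre of its underside, z up. Not to be moved.
Not all that is in view belongs to the job. What is shaped like the obj_yellow but turquoise is not meant.

How it is judged:
By the outcome, as a careful person would: the job done as asked, in the order asked, and still so for the second after the job is handed in, with the robot touching nothing.
It also fails if it takes over 112 s, if anything falls off the work surface, if the arm or the gripper's body presses on something with over 40 N, if the wrist force passes 120 N, or if a joint passes its speed limit or range.

## Working session

There is one attempt and no reset: what is moved stays moved. The work goes in short steps, Python scripts to look and compute and a tool call to move; the robot and the scene stay as the last step left them, time stands still between calls to the robot, and variables do not carry over. Pictures are saved under pics/ and viewed, at most 14 in all, crops included, and the job is handed in when it is done.

Besides the shell and the picture viewer there is one more tool, called by a JSON object that holds its "api" and its "payload", one argument or row to a line. carry_out: Moves the arm, as the interface text tells. Its arguments: {"type":"object","properties":{"linear":{"type":"array","items":{"type":"array","items":{"type":"number"}}},"rotation":{"type":"array","items":{"type":"array","items":{"type":"number"}}},"grip":{"type":"array","items":{"type":"number"}},"grip_force":{"type":"number"}},"required":["linear","rotation","grip"]}

```bash
mkdir -p pics; python3 - <<'E'
from workcell import bot
import cv2
o=bot.get_obs();print(o, bot.tcp_to_tips)
for n in("top","scene"):
    m=bot.camera_model(n);print(n,m)
    cv2.imwrite(f"pics/{n}0.png",cv2.resize(bot.camera(n),(800,600),interpolation=cv2.INTER_CUBIC))
E
```

```text
{'time': 0.0, 'q': array([-7.56294333e+01,  5.00963274e+00,  1.00343418e+01,  9.50991696e+01,
        4.73998932e-04,  8.99976937e+01]), 'qd': array([-0.04208403, -0.02585599, -0.01608556,  0.06536895, -0.02012177,
        0.10239903]), 'joint_efforts': array([ 5.48508524e-04, -5.20386350e+01,  4.64806044e+01,  1.62519672e-02,
       -5.11422354e-05,  4.96553992e-05]), 'ee_pos': array([ 0.13645372, -0.53257861,  0.23859613]), 'tcp_rot': array([-1.79925540e+02, -4.76995711e-04,  1.43728723e+01]), 'wrist_force': array([-0.36254406, -0.85744853,  0.38219965]), 'torque': array([-0.00068033, -0.00570877, -0.07698396]), 'grasp_force': 0.0, 'opening': 0.08514869538241454} 0.008
top {'fx': 435.94144320943064, 'fy': 435.94144320943064, 'cx': 250.44891229335008, 'cy': 196.48998668647397, 'camera_from_world': array([[-0.01507922, -0.99986519,  0.00649822, -0.01952037],
       [ 0.99630168, -0.01447503,  0.08469611, -0.50523441],
       [-0.08459063,  0.00775134,  0.99638564, -1.38128634],
       [ 0.        ,  0.        ,  0.        ,  1.        ]])}
scene {'fx': 475.3991174577561, 'fy': 475.3991174577561, 'cx': 261.0909351310042, 'cy': 192.6175668937031, 'camera_from_world': array([[-0.40351436,  0.91482153, -0.01666489,  0.22242807],
       [-0.58048446, -0.24187952,  0.77751662,  0.24895174],
       [ 0.70725805,  0.32341283,  0.62864155, -1.56663045],
       [ 0.        ,  0.        ,  0.        ,  1.        ]])}
```

View pics/top0.png

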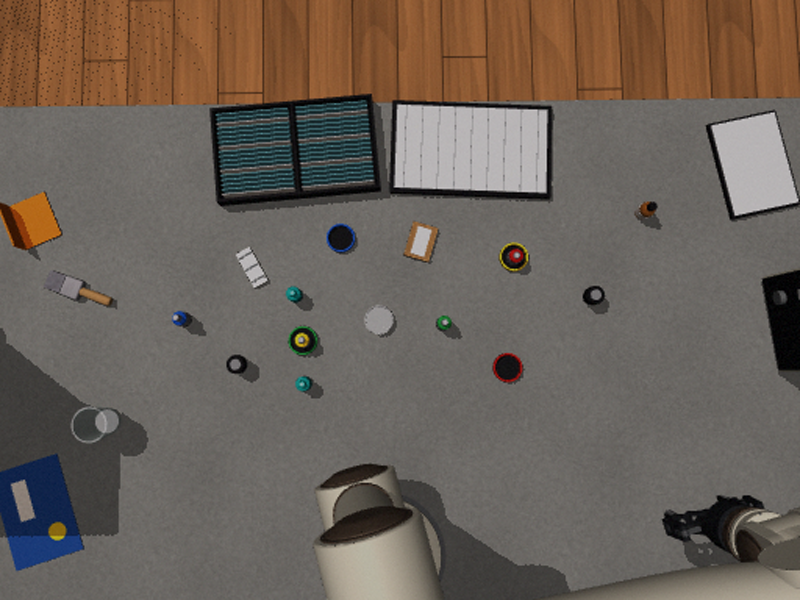

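View pics/scene0.png

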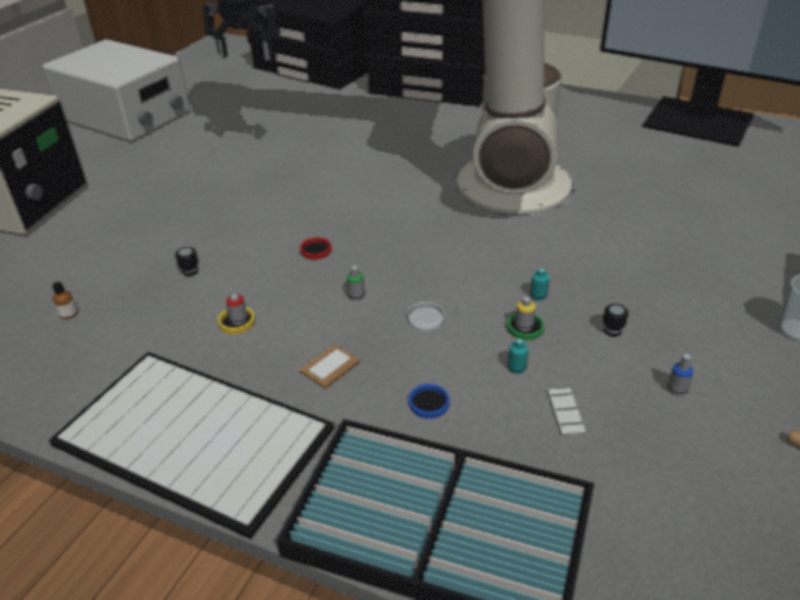

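Top view (800x600): the red cup (508,367) and blue cup (341,238) are empty. The red objective is in the yellow cup (515,256) and the yellow one is in the green cup (302,340). Green (444,323) and blue (180,319) are loose on the bench.

Lookalikes:
- Turquoise decoys at (294,294) and (304,384), flanking the green cup.
- Eyepieces at (594,295) and (236,364).
- Brown bottle at (648,209).

Next I'll take crops and measure.

```bash
cat > h.py <<'E'
import numpy as np,cv2
from workcell import bot
def ray(m,u,v,z):
    T=m["camera_from_world"];R=T[:3,:3];c=-R.T@T[:3,3]
    d=R.T@np.array([(u-m["cx"])/m["fx"],-(v-m["cy"])/m["fy"],-1]);return c+d*(z-c[2])/d[2]
def proj(m,p):
    T=m["camera_from_world"];q=T[:3,:3]@np.array(p)+T[:3,3]
    return m["cx"]-m["fx"]*q[0]/q[2],m["cy"]+m["fy"]*q[1]/q[2]
HUE=dict(red=[(0,8),(172,180)],yellow=[(22,34)],green=[(50,75)],turq=[(80,96)],blue=[(105,125)])
def blobs(im,name,smin=110,vmin=60,amin=8):
    h=cv2.cvtColor(im,cv2.COLOR_BGR2HSV);k=np.zeros(h.shape[:2],np.uint8)
    for a,b in HUE[name]:k|=cv2.inRange(h,(a,smin,vmin),(b,255,255))
    n,l,s,c=cv2.connectedComponentsWithStats(k,connectivity=8)
    return [(c[i].round(1),s[i]) for i in range(1,n) if s[i][4]>=amin]
E
python3 - <<'E'
from h import *
im=bot.camera("top");m=bot.camera_model("top")
for n in HUE:
    for c,s in blobs(im,n):
        if 100<c[0]<420 and 130<c[1]<270:
            bx=(s[0]+(s[2]-1)/2,s[1]+(s[3]-1)/2)
            print(n,c,s,"coll z.043",ray(m,*c,.043)[:2].round(4),"box z.012",ray(m,*bx,.012)[:2].round(4))
a=im[190:265,105:225];b=im[140:255,265:395]
cv2.imwrite("pics/c1.png",cv2.resize(a,None,fx=6,fy=6,interpolation=cv2.INTER_CUBIC))
cv2.imwrite("pics/c2.png",cv2.resize(b,None,fx=5,fy=5,interpolation=cv2.INTER_CUBIC))
E
```

```text
red [329.8 163.1] [326 159   9   9  54] coll z.043 [ 0.6064 -0.2818] box z.012 [ 0.6116 -0.2884]
red [324.4 235. ] [315 226  20  19  96] coll z.043 [ 0.378  -0.2578] box z.012 [ 0.3778 -0.2636]
yellow [328.3 164. ] [319 155  19  19  94] coll z.043 [ 0.6035 -0.2769] box z.012 [ 0.6084 -0.2818]
yellow [192.6 217. ] [188 213  10   9  50] coll z.043 [0.4408 0.1565] box z.012 [0.4421 0.1607]
green [283.6 205.9] [280 202   9   9  45] coll z.043 [ 0.4717 -0.1313] box z.012 [ 0.4732 -0.1351]
green [193.2 217.6] [185 209  18  18  61] coll z.043 [0.4389 0.1546] box z.012 [0.4404 0.1575]
turq [186.9 187.2] [183 183   9   9  59] coll z.043 [0.5356 0.1742] box z.012 [0.5396 0.1782]
turq [193.1 245. ] [189 241   9   9  63] coll z.043 [0.353  0.1553] box z.012 [0.3523 0.1595]
blue [218.  151.6] [209 143  18  18  80] coll z.043 [0.6485 0.0747] box z.012 [0.6547 0.0783]
blue [114.6 203.3] [110 199   9   9  47] coll z.043 [0.4877 0.4024] box z.012 [0.491  0.4138]
```

View pics/c1.png

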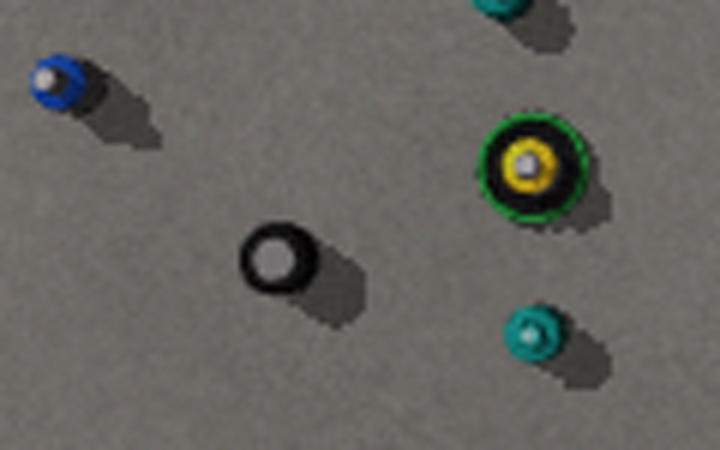

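View pics/c2.png

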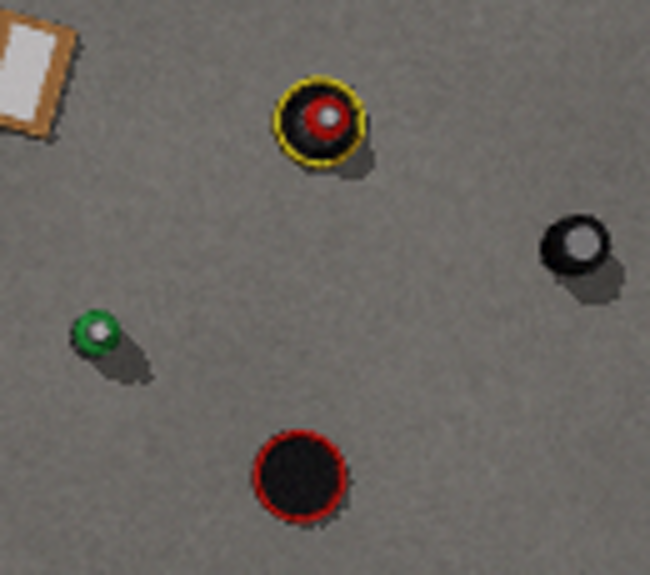

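Crops: yellow is inside the green ring and red inside the yellow ring. Green and blue are loose, the turquoise pieces are decoys, and both eyepieces have no collar. The positions agree with the 18–20 px rings and ~9 px collars. Now I'll go above red at yaw 0.

{"api": "carry_out", "payload": {
  "linear": [
    [0.978, 0.523, 0],
    [0.978, 0.523, 0],
    [0.978, 0.523, 0],
    [0.978, 0.523, 0],
    [0.978, 0.523, 0],
    [0.978, 0.523, 0],
    [0.978, 0.523, 0],
    [0.978, 0.523, 0],
    [0.978, 0.523, 0],
    [0.978, 0.523, 0],
    [0.978, 0.523, 0],
    [0.978, 0.523, 0]
  ],
  "rotation": [
    [0, 0, -0.6],
    [0, 0, -0.6],
    [0, 0, -0.6],
    [0, 0, 0],
    [0, 0, 0],
    [0, 0, 0],
    [0, 0, 0],
    [0, 0, 0],
    [0, 0, 0],
    [0, 0, 0],
    [0, 0, 0],
    [0, 0, 0]
  ],
  "grip": [-1, -1, -1, -1, -1, -1, -1, -1, -1, -1, -1, -1],
  "grip_force": 40
}}

```text
time: 1.35
ee_pos: [0.3719, -0.4067, 0.239]
tcp_rot: [-180.0, 0.0, -0.0]
wrist_force: [0.3, 0.7, 0.1]
opening: 0.0853
grasp_force: 0.0
```

{"api": "carry_out", "payload": {
  "linear": [
    [0.978, 0.523, -0.4],
    [0.978, 0.523, -0.4],
    [0.978, 0.523, -0.4],
    [0.978, 0.523, -0.4],
    [0.978, 0.523, -0.4],
    [0.978, 0.523, -0.4],
    [0.978, 0.523, -0.4],
    [0.978, 0.523, -0.4],
    [0.978, 0.523, -0.4],
    [0.978, 0.523, -0.4],
    [0.978, 0.523, 0],
    [0.978, 0.523, 0]
  ],
  "rotation": [
    [0, 0, 0],
    [0, 0, 0],
    [0, 0, 0],
    [0, 0, 0],
    [0, 0, 0],
    [0, 0, 0],
    [0, 0, 0],
    [0, 0, 0],
    [0, 0, 0],
    [0, 0, 0],
    [0, 0, 0],
    [0, 0, 0]
  ],
  "grip": [-1, -1, -1, -1, -1, -1, -1, -1, -1, -1, -1, -1]
}}

```text
time: 2.55
ee_pos: [0.6068, -0.281, 0.1585]
tcp_rot: [-180.0, 0.1, -0.0]
wrist_force: [0.2, -0.2, 0.7]
opening: 0.0857
grasp_force: 0.0
```

{"api": "carry_out", "payload": {
  "linear": [
    [0, 0, 0],
    [0, 0, 0],
    [0, 0, 0]
  ],
  "rotation": [
    [0, 0, 0],
    [0, 0, 0],
    [0, 0, 0]
  ],
  "grip": [-1, -1, -1]
}}

```text
time: 2.85
ee_pos: [0.6055, -0.282, 0.1592]
tcp_rot: [-180.0, 0.0, -0.1]
wrist_force: [0.1, -0.1, -0.2]
opening: 0.0853
grasp_force: 0.0
```

```bash
cat > w.py <<'E'
from h import *
import sys
o=bot.get_obs();m=bot.camera_model("wrist");im=bot.camera("wrist")
print(o["time"],o["ee_pos"].round(4),o["tcp_rot"].round(2),o["opening"])
for a in sys.argv[2:]:
    n,z=a.split(":")
    for c,s in blobs(im,n,amin=60):
        bx=(s[0]+(s[2]-1)/2,s[1]+(s[3]-1)/2)
        print(n,c,s,"cen",ray(m,*c,float(z))[:2].round(4),"box",ray(m,*bx,float(z))[:2].round(4))
cv2.imwrite(f"pics/{sys.argv[1]}.png",im)
E
python3 w.py w1 red:.048 yellow:.012
```

```text
2.85 [ 0.6055 -0.282   0.1592] [-1.8e+02  2.0e-02 -5.0e-02] 0.085320288039437
red [259.3 187.2] [243 172  34  33 646] cen [ 0.607  -0.2829] box [ 0.6063 -0.2831]
yellow [262.9 169.6] [231 143  62  62 821] cen [ 0.6142 -0.2864] box [ 0.6103 -0.2851]
```

View pics/w1.png

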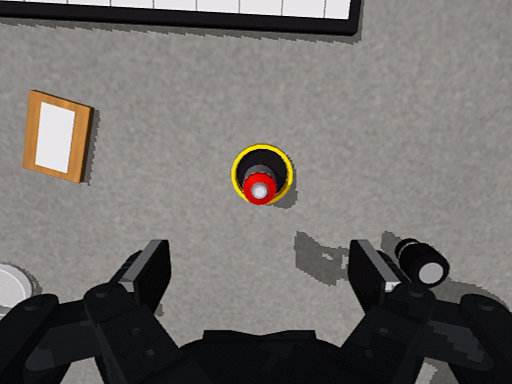

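Wrist view: the red collar at (259,187) is in the yellow cup, centred under the tool. That agrees with the top view to about 1.5 mm. Descend and grip.

{"api": "carry_out", "payload": {
  "linear": [
    [0.05, -0.05, -0.95],
    [0, 0, -0.95],
    [0, 0, -0.95],
    [0, 0, -0.95],
    [0, 0, -0.95],
    [0, 0, -0.95],
    [0, 0, -0.6],
    [0, 0, -0.4],
    [0, 0, 0],
    [0, 0, 0]
  ],
  "rotation": [
    [0, 0, 0],
    [0, 0, 0],
    [0, 0, 0],
    [0, 0, 0],
    [0, 0, 0],
    [0, 0, 0],
    [0, 0, 0],
    [0, 0, 0],
    [0, 0, 0],
    [0, 0, 0]
  ],
  "grip": [-1, -1, -1, -1, -1, -1, -1, -1, -1, -1]
}}

```text
time: 3.9
ee_pos: [0.6071, -0.283, 0.0261]
tcp_rot: [180.0, -0.0, -0.0]
wrist_force: [0.3, 0.7, 1.6]
opening: 0.0854
grasp_force: 0.0
```

{"api": "carry_out", "payload": {
  "linear": [
    [0, 0, 0],
    [0, 0, 0],
    [0, 0, 0],
    [0, 0, 0],
    [0, 0, 0],
    [0, 0, 0],
    [0, 0, 0],
    [0, 0, 0],
    [0, 0, 0],
    [0, 0, 0]
  ],
  "rotation": [
    [0, 0, 0],
    [0, 0, 0],
    [0, 0, 0],
    [0, 0, 0],
    [0, 0, 0],
    [0, 0, 0],
    [0, 0, 0],
    [0, 0, 0],
    [0, 0, 0],
    [0, 0, 0]
  ],
  "grip": [-0.5, -0.3, -0.1, 0.1, 0.3, 0.5, 0.7, 0.9, 1, 1]
}}

```text
time: 4.9
ee_pos: [0.6071, -0.2827, 0.0256]
tcp_rot: [-180.0, -0.0, -0.0]
wrist_force: [-0.4, 2.3, 4.0]
opening: 0.0288
grasp_force: 39.7
```

{"api": "carry_out", "payload": {
  "linear": [
    [0, 0, 0.3],
    [0, 0, 0.7],
    [0, 0, 1],
    [0, 0, 1],
    [0, 0, 1],
    [0, 0, 1],
    [0, 0, 0]
  ],
  "rotation": [
    [0, 0, 0],
    [0, 0, 0],
    [0, 0, 0],
    [0, 0, 0],
    [0, 0, 0],
    [0, 0, 0],
    [0, 0, 0]
  ],
  "grip": [1, 1, 1, 1, 1, 1, 1]
}}

```text
time: 5.6
ee_pos: [0.6081, -0.2835, 0.1293]
tcp_rot: [179.9, -0.3, -0.0]
wrist_force: [0.4, -0.4, -2.3]
opening: 0.0288
grasp_force: 39.6
```

{"api": "carry_out", "payload": {
  "linear": [
    [-0.5, 0.04, 0],
    [-1, 0.08, 0],
    [-1, 0.08, 0],
    [-1, 0.08, 0],
    [-1, 0.08, 0],
    [-1, 0.08, 0],
    [-1, 0.08, 0],
    [-1, 0.08, 0],
    [-1, 0.08, 0],
    [-1, 0.08, 0],
    [-1, 0.08, 0],
    [-0.95, 0.08, 0]
  ],
  "rotation": [
    [0, 0, 0],
    [0, 0, 0],
    [0, 0, 0],
    [0, 0, 0],
    [0, 0, 0],
    [0, 0, 0],
    [0, 0, 0],
    [0, 0, 0],
    [0, 0, 0],
    [0, 0, 0],
    [0, 0, 0],
    [0, 0, 0]
  ],
  "grip": [1, 1, 1, 1, 1, 1, 1, 1, 1, 1, 1, 1]
}}

```text
time: 6.8
ee_pos: [0.3767, -0.2641, 0.1245]
tcp_rot: [-180.0, 0.0, -0.0]
wrist_force: [-0.1, 0.2, -2.4]
opening: 0.0287
grasp_force: 39.7
```

{"api": "carry_out", "payload": {
  "linear": [
    [0, 0, 0],
    [0, 0, 0],
    [0, 0, 0]
  ],
  "rotation": [
    [0, 0, 0],
    [0, 0, 0],
    [0, 0, 0]
  ],
  "grip": [1, 1, 1]
}}

```text
time: 7.1
ee_pos: [0.3783, -0.2644, 0.125]
tcp_rot: [-180.0, -0.0, -0.0]
wrist_force: [0.9, 0.1, -2.1]
opening: 0.029
grasp_force: 39.7
```

```bash
python3 w.py w2 red:.012
```

```text
7.1 [ 0.3783 -0.2644  0.125 ] [-1.8e+02 -0.0e+00 -3.0e-02] 0.028973899539633946
red [259.9 186.7] [ 225  153   70   66 1253] cen [ 0.3798 -0.2658] box [ 0.3809 -0.2655]
red [259.  274.2] [ 226  246   67   63 2428] cen [ 0.2949 -0.265 ] box [ 0.2919 -0.265 ]
```

View pics/w2.png

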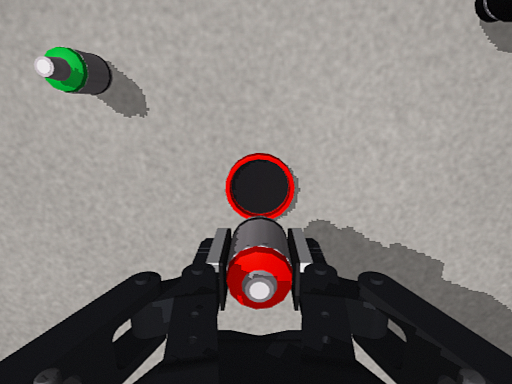

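Wrist view: the red objective is held square, and the empty red cup at (260,187) lies within about 2 mm of the tool. Lower it.

{"api": "carry_out", "payload": {
  "linear": [
    [0.05, -0.02, -0.9],
    [0, 0, -1],
    [0, 0, -1],
    [0, 0, -0.9],
    [0, 0, -0.5],
    [0, 0, -0.3],
    [0, 0, -0.15],
    [0, 0, -0.1],
    [0, 0, -0.1],
    [0, 0, 0]
  ],
  "rotation": [
    [0, 0, 0],
    [0, 0, 0],
    [0, 0, 0],
    [0, 0, 0],
    [0, 0, 0],
    [0, 0, 0],
    [0, 0, 0],
    [0, 0, 0],
    [0, 0, 0],
    [0, 0, 0]
  ],
  "grip": [1, 1, 1, 1, 1, 1, 1, 1, 1, 1]
}}

```text
time: 8.15
ee_pos: [0.3791, -0.2649, 0.0265]
tcp_rot: [180.0, -0.0, -0.0]
wrist_force: [-1.3, 0.4, -1.6]
opening: 0.0289
grasp_force: 39.7
```

{"api": "carry_out", "payload": {
  "linear": [
    [0, 0, -0.03],
    [0, 0, -0.03],
    [0, 0, 0]
  ],
  "rotation": [
    [0, 0, 0],
    [0, 0, 0],
    [0, 0, 0]
  ],
  "grip": [1, 1, 1]
}}

```text
time: 8.45
ee_pos: [0.3791, -0.2649, 0.0255]
tcp_rot: [180.0, -0.0, -0.0]
wrist_force: [-1.3, 0.6, 1.5]
opening: 0.0288
grasp_force: 40.1
```

Contact: the wrist force went from −2 to +1.5 N. Open and rise.

{"api": "carry_out", "payload": {
  "linear": [
    [0, 0, 0],
    [0, 0, 0],
    [0, 0, 0],
    [0, 0, 0],
    [0, 0, 0],
    [0, 0, 0],
    [0, 0, 0],
    [0, 0, 0]
  ],
  "rotation": [
    [0, 0, 0],
    [0, 0, 0],
    [0, 0, 0],
    [0, 0, 0],
    [0, 0, 0],
    [0, 0, 0],
    [0, 0, 0],
    [0, 0, 0]
  ],
  "grip": [0.2, 0.1, -0.1, -0.3, -0.6, -1, -1, -1]
}}

```text
time: 9.25
ee_pos: [0.3789, -0.2648, 0.0251]
tcp_rot: [-180.0, 0.0, -0.0]
wrist_force: [0.1, -0.3, -0.6]
opening: 0.0857
grasp_force: 0.0
```

{"api": "carry_out", "payload": {
  "linear": [
    [0, 0, 0.5],
    [0, 0, 1],
    [0, 0, 1],
    [0, 0, 1],
    [0, 0, 1],
    [0, 0, 1],
    [0, 0, 1],
    [0, 0, 0],
    [0, 0, 0]
  ],
  "rotation": [
    [0, 0, 0],
    [0, 0, 0],
    [0, 0, 0],
    [0, 0, 0],
    [0, 0, 0],
    [0, 0, 0],
    [0, 0, 0],
    [0, 0, 0],
    [0, 0, 0]
  ],
  "grip": [-1, -1, -1, -1, -1, -1, -1, -1, -1]
}}

```text
time: 10.15
ee_pos: [0.3791, -0.2649, 0.1555]
tcp_rot: [180.0, -0.0, -0.0]
wrist_force: [0.7, -0.6, -0.4]
opening: 0.0854
grasp_force: 0.0
```

```bash
python3 w.py w3 red:.047 ; python3 -c "
import cv2;cv2.imwrite('pics/w3c.png',cv2.imread('pics/w3.png')[100:300,150:370])"
```

```text
10.15 [ 0.3791 -0.2649  0.1555] [ 1.7997e+02 -4.0000e-02 -3.0000e-02] 0.08536019507372748
red [259.  183.1] [ 228  149   63   62 1579] cen [ 0.385  -0.2655] box [ 0.3881 -0.2656]
```

View pics/w3c.png

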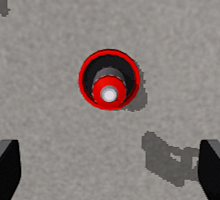

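Crop: red stands upright inside the red cup, nose at (110,94). Next, yellow.

{"api": "carry_out", "payload": {
  "linear": [
    [0.141, 0.958, 0],
    [0.141, 0.958, 0],
    [0.141, 0.958, 0],
    [0.141, 0.958, 0],
    [0.141, 0.958, 0],
    [0.141, 0.958, 0],
    [0.141, 0.958, 0],
    [0.141, 0.958, 0],
    [0.141, 0.958, 0],
    [0.141, 0.958, 0],
    [0.141, 0.958, 0],
    [0.141, 0.958, 0]
  ],
  "rotation": [
    [0, 0, 0],
    [0, 0, 0],
    [0, 0, 0],
    [0, 0, 0],
    [0, 0, 0],
    [0, 0, 0],
    [0, 0, 0],
    [0, 0, 0],
    [0, 0, 0],
    [0, 0, 0],
    [0, 0, 0],
    [0, 0, 0]
  ],
  "grip": [-1, -1, -1, -1, -1, -1, -1, -1, -1, -1, -1, -1]
}}

```text
time: 11.4
ee_pos: [0.4123, -0.034, 0.1541]
tcp_rot: [-180.0, 0.1, -0.0]
wrist_force: [-0.2, -1.0, 0.3]
opening: 0.0855
grasp_force: 0.0
```

{"api": "carry_out", "payload": {
  "linear": [
    [0.141, 0.958, 0],
    [0.141, 0.958, 0],
    [0.141, 0.958, 0],
    [0.141, 0.958, 0],
    [0.141, 0.958, 0],
    [0.141, 0.958, 0],
    [0.141, 0.958, 0],
    [0.141, 0.958, 0],
    [0.141, 0.958, 0],
    [0.141, 0.958, 0],
    [0, 0, 0],
    [0, 0, 0]
  ],
  "rotation": [
    [0, 0, 0],
    [0, 0, 0],
    [0, 0, 0],
    [0, 0, 0],
    [0, 0, 0],
    [0, 0, 0],
    [0, 0, 0],
    [0, 0, 0],
    [0, 0, 0],
    [0, 0, 0],
    [0, 0, 0],
    [0, 0, 0]
  ],
  "grip": [-1, -1, -1, -1, -1, -1, -1, -1, -1, -1, -1, -1]
}}

```text
time: 12.6
ee_pos: [0.4462, 0.0671, 0.155]
tcp_rot: [-176.2, 0.0, 6.3]
wrist_force: [0.3, -0.1, 0.6]
opening: 0.0855
grasp_force: 0.0
```

```bash
python3 w.py w4 yellow:.048 green:.012
```

```text
12.6 [0.4462 0.0671 0.155 ] [-1.7617e+02  4.0000e-02  6.2600e+00] 0.08547603107478383
yellow [166.1 182.9] [148 168  34  33 611] cen [0.4416 0.1528] box [0.4405 0.1541]
green [179.8 169.3] [146 143  60  61 646] cen [0.4455 0.1527] box [0.4413 0.1568]
green [505.4 190.5] [497 174  15  33 355] cen [ 0.4631 -0.1483] box [ 0.4634 -0.1469]
```

View pics/w4.png

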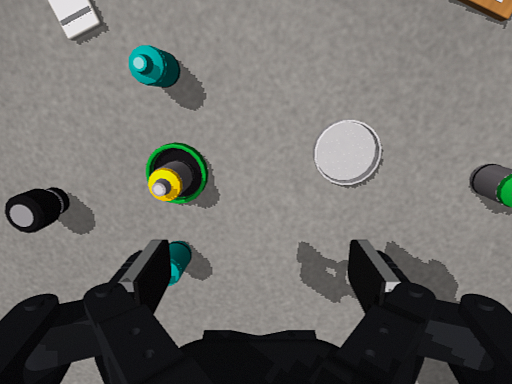

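The tool stopped short at y=0.067 and tilted, so I'll check the joints.

```bash
python3 -c "
from workcell import bot
o=bot.get_obs();print(o['q'].round(1),o['qd'].round(1),o['ee_pos'],o['tcp_rot'],o['joint_efforts'])"
```

```text
[  6.2  -9.5 -13.3  86.2   3.8 179.9] [-0.2 -0.4 -0.1  0.   0.1 -0. ] [0.44613942 0.0669725  0.15505145] [-1.76171332e+02  3.92502909e-02  6.24363918e+00] [ 2.56871190e-01 -3.63683867e+01  4.71638167e+01 -2.90866551e-02
  2.33859513e-01  9.75851378e-06]
```

The last joint is at its +180° limit. Its angle is q1 + 180 − yaw, so a yaw of 50° is valid at every remaining station. Work out the turn.

```bash
cat > rot.py <<'E'
from h import *
from scipy.spatial.transform import Rotation as R
import sys
o=bot.get_obs();T=R.from_euler('xyz',[180,0,float(sys.argv[1])],degrees=True)
d=(T*R.from_euler('xyz',o['tcp_rot'],degrees=True).inv()).as_rotvec(degrees=True)
print(o['tcp_rot'],o['ee_pos'],"units of 8deg:",(d/8).round(3))
E
python3 rot.py 50
```

```text
[-1.76171332e+02  3.92502909e-02  6.24363918e+00] [0.44613942 0.0669725  0.15505145] units of 8deg: [-0.43  -0.236  5.468]
```

{"api": "carry_out", "payload": {
  "linear": [
    [0, 0, 0],
    [0, 0, 0],
    [0, 0, 0],
    [0, 0, 0],
    [0, 0, 0],
    [0, 0, 0],
    [0, 0, 0],
    [0, 0, 0]
  ],
  "rotation": [
    [-0.07, -0.039, 0.911],
    [-0.07, -0.039, 0.911],
    [-0.07, -0.039, 0.911],
    [-0.07, -0.039, 0.911],
    [-0.07, -0.039, 0.911],
    [-0.07, -0.039, 0.911],
    [0, 0, 0],
    [0, 0, 0]
  ],
  "grip": [-1, -1, -1, -1, -1, -1, -1, -1]
}}

```text
time: 13.45
ee_pos: [0.4462, 0.0669, 0.1552]
tcp_rot: [-179.9, -0.1, 49.8]
wrist_force: [-0.1, 0.0, -0.4]
opening: 0.0856
grasp_force: 0.0
```

```bash
python3 rot.py 50
```

```text
[-1.79905617e+02 -5.60708506e-02  4.97617796e+01] [0.44615464 0.06687773 0.15518304] units of 8deg: [-0.013 -0.005  0.03 ]
```

{"api": "carry_out", "payload": {
  "linear": [
    [-0.05, 0.88, 0],
    [-0.05, 0.88, 0],
    [-0.05, 0.88, 0],
    [-0.05, 0.88, 0],
    [-0.05, 0.88, 0],
    [0, 0, 0],
    [0, 0, 0]
  ],
  "rotation": [
    [-0.013, -0.005, 0.03],
    [0, 0, 0],
    [0, 0, 0],
    [0, 0, 0],
    [0, 0, 0],
    [0, 0, 0],
    [0, 0, 0]
  ],
  "grip": [-1, -1, -1, -1, -1, -1, -1]
}}

```text
time: 14.15
ee_pos: [0.4412, 0.1549, 0.155]
tcp_rot: [180.0, 0.0, 50.2]
wrist_force: [1.0, -1.0, -0.6]
opening: 0.0853
grasp_force: 0.0
```

```bash
python3 w.py w5 yellow:.048 green:.012
```

```text
14.15 [0.4412 0.1549 0.155 ] [1.800e+02 3.000e-02 5.016e+01] 0.08532771349408033
yellow [256.7 189. ] [240 174  34  34 647] cen [0.4405 0.1561] box [0.4395 0.1552]
green [255.4 172.8] [225 146  62  62 803] cen [0.4428 0.1612] box [0.4406 0.1584]
green [448.8 375.2] [443 365  12  19 142] cen [ 0.4603 -0.1707] box [ 0.461  -0.1689]
```

{"api": "carry_out", "payload": {
  "linear": [
    [-0.04, 0.05, -0.95],
    [0, 0, -0.95],
    [0, 0, -0.95],
    [0, 0, -0.95],
    [0, 0, -0.95],
    [0, 0, -0.95],
    [0, 0, -0.5],
    [0, 0, -0.3],
    [0, 0, 0],
    [0, 0, 0]
  ],
  "rotation": [
    [0, 0, 0],
    [0, 0, 0],
    [0, 0, 0],
    [0, 0, 0],
    [0, 0, 0],
    [0, 0, 0],
    [0, 0, 0],
    [0, 0, 0],
    [0, 0, 0],
    [0, 0, 0]
  ],
  "grip": [-1, -1, -1, -1, -1, -1, -1, -1, -1, -1]
}}

```text
time: 15.2
ee_pos: [0.4409, 0.156, 0.0259]
tcp_rot: [180.0, -0.0, 50.2]
wrist_force: [-0.2, 0.5, -0.0]
opening: 0.0852
grasp_force: 0.0
```

{"api": "carry_out", "payload": {
  "linear": [
    [0, 0, 0],
    [0, 0, 0],
    [0, 0, 0],
    [0, 0, 0],
    [0, 0, 0],
    [0, 0, 0],
    [0, 0, 0],
    [0, 0, 0],
    [0, 0, 0],
    [0, 0, 0]
  ],
  "rotation": [
    [0, 0, 0],
    [0, 0, 0],
    [0, 0, 0],
    [0, 0, 0],
    [0, 0, 0],
    [0, 0, 0],
    [0, 0, 0],
    [0, 0, 0],
    [0, 0, 0],
    [0, 0, 0]
  ],
  "grip": [-0.5, -0.3, -0.1, 0.1, 0.3, 0.5, 0.7, 0.9, 1, 1]
}}

```text
time: 16.2
ee_pos: [0.4405, 0.1561, 0.0253]
tcp_rot: [180.0, -0.0, 50.2]
wrist_force: [-2.5, 1.5, 5.8]
opening: 0.0289
grasp_force: 39.4
```

{"api": "carry_out", "payload": {
  "linear": [
    [0, 0, 0.3],
    [0, 0, 0.7],
    [0, 0, 1],
    [0, 0, 1],
    [0, 0, 1],
    [0, 0, 1],
    [0, 0, 0]
  ],
  "rotation": [
    [0, 0, 0],
    [0, 0, 0],
    [0, 0, 0],
    [0, 0, 0],
    [0, 0, 0],
    [0, 0, 0],
    [0, 0, 0]
  ],
  "grip": [1, 1, 1, 1, 1, 1, 1]
}}

```text
time: 16.9
ee_pos: [0.4418, 0.1564, 0.1284]
tcp_rot: [179.8, -0.2, 50.2]
wrist_force: [0.5, -0.5, -2.3]
opening: 0.029
grasp_force: 39.6
```

{"api": "carry_out", "payload": {
  "linear": [
    [0.366, -0.955, 0],
    [0.366, -0.955, 0],
    [0.366, -0.955, 0],
    [0.366, -0.955, 0],
    [0.366, -0.955, 0],
    [0.366, -0.955, 0],
    [0.366, -0.955, 0],
    [0.366, -0.955, 0],
    [0.366, -0.955, 0],
    [0.366, -0.955, 0],
    [0.366, -0.955, 0],
    [0.366, -0.955, 0]
  ],
  "rotation": [
    [0, 0, 0],
    [0, 0, 0],
    [0, 0, 0],
    [0, 0, 0],
    [0, 0, 0],
    [0, 0, 0],
    [0, 0, 0],
    [0, 0, 0],
    [0, 0, 0],
    [0, 0, 0],
    [0, 0, 0],
    [0, 0, 0]
  ],
  "grip": [1, 1, 1, 1, 1, 1, 1, 1, 1, 1, 1, 1]
}}

```text
time: 18.1
ee_pos: [0.5282, -0.074, 0.1242]
tcp_rot: [-180.0, 0.0, 50.2]
wrist_force: [0.1, -0.2, -1.2]
opening: 0.0286
grasp_force: 39.7
```

{"api": "carry_out", "payload": {
  "linear": [
    [0.366, -0.955, 0],
    [0.366, -0.955, 0],
    [0.366, -0.955, 0],
    [0.366, -0.955, 0],
    [0.366, -0.955, 0],
    [0.366, -0.955, 0],
    [0.366, -0.955, 0],
    [0.366, -0.955, 0],
    [0.366, -0.955, 0],
    [0.366, -0.955, 0],
    [0.366, -0.955, 0],
    [0, 0, 0]
  ],
  "rotation": [
    [0, 0, 0],
    [0, 0, 0],
    [0, 0, 0],
    [0, 0, 0],
    [0, 0, 0],
    [0, 0, 0],
    [0, 0, 0],
    [0, 0, 0],
    [0, 0, 0],
    [0, 0, 0],
    [0, 0, 0],
    [0, 0, 0]
  ],
  "grip": [1, 1, 1, 1, 1, 1, 1, 1, 1, 1, 1, 1]
}}

```text
time: 19.3
ee_pos: [0.6088, -0.2852, 0.1234]
tcp_rot: [-179.9, 0.1, 50.1]
wrist_force: [-0.7, 0.4, -2.3]
opening: 0.0292
grasp_force: 39.9
```

{"api": "carry_out", "payload": {
  "linear": [
    [0, 0, 0],
    [0, 0, 0]
  ],
  "rotation": [
    [0, 0, 0],
    [0, 0, 0]
  ],
  "grip": [1, 1]
}}

```text
time: 19.5
ee_pos: [0.6085, -0.2826, 0.1247]
tcp_rot: [-180.0, 0.0, 50.2]
wrist_force: [-0.0, 0.3, -1.3]
opening: 0.0291
grasp_force: 39.9
```

```bash
python3 w.py w6 yellow:.012
```

```text
19.5 [ 0.6085 -0.2826  0.1247] [-1.7996e+02  2.0000e-02  5.0240e+01] 0.029133010942761144
yellow [260.4 186.4] [ 226  154   70   65 1176] cen [ 0.6106 -0.2828] box [ 0.6108 -0.2826]
yellow [258.9 269.6] [ 226  245   67   61 2198] cen [ 0.5583 -0.3436] box [ 0.5547 -0.3481]
```

View pics/w6.png

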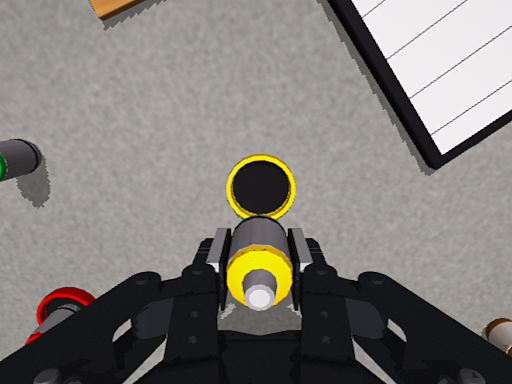

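Wrist view: the yellow objective is held square and the empty yellow cup at (260,186) is within about 2 mm. Lower.

{"api": "carry_out", "payload": {
  "linear": [
    [0.06, 0, -0.9],
    [0, 0, -1],
    [0, 0, -1],
    [0, 0, -0.9],
    [0, 0, -0.5],
    [0, 0, -0.3],
    [0, 0, -0.15],
    [0, 0, -0.1],
    [0, 0, -0.08],
    [0, 0, -0.04],
    [0, 0, -0.03],
    [0, 0, 0]
  ],
  "rotation": [
    [0, 0, 0],
    [0, 0, 0],
    [0, 0, 0],
    [0, 0, 0],
    [0, 0, 0],
    [0, 0, 0],
    [0, 0, 0],
    [0, 0, 0],
    [0, 0, 0],
    [0, 0, 0],
    [0, 0, 0],
    [0, 0, 0]
  ],
  "grip": [1, 1, 1, 1, 1, 1, 1, 1, 1, 1, 1, 1]
}}

```text
time: 20.75
ee_pos: [0.6102, -0.2834, 0.0255]
tcp_rot: [180.0, 0.0, 50.2]
wrist_force: [0.0, -0.8, -0.8]
opening: 0.0288
grasp_force: 40.0
```

{"api": "carry_out", "payload": {
  "linear": [
    [0, 0, -0.03],
    [0, 0, 0]
  ],
  "rotation": [
    [0, 0, 0],
    [0, 0, 0]
  ],
  "grip": [1, 1]
}}

```text
time: 20.95
ee_pos: [0.6102, -0.2834, 0.0254]
tcp_rot: [179.9, -0.0, 50.2]
wrist_force: [-2.3, 0.9, 6.2]
opening: 0.0288
grasp_force: 40.4
```

{"api": "carry_out", "payload": {
  "linear": [
    [0, 0, 0],
    [0, 0, 0],
    [0, 0, 0],
    [0, 0, 0],
    [0, 0, 0],
    [0, 0, 0],
    [0, 0, 0],
    [0, 0, 0]
  ],
  "rotation": [
    [0, 0, 0],
    [0, 0, 0],
    [0, 0, 0],
    [0, 0, 0],
    [0, 0, 0],
    [0, 0, 0],
    [0, 0, 0],
    [0, 0, 0]
  ],
  "grip": [0.2, 0.1, -0.1, -0.3, -0.6, -1, -1, -1]
}}

```text
time: 21.75
ee_pos: [0.61, -0.2833, 0.0245]
tcp_rot: [180.0, 0.0, 50.2]
wrist_force: [0.2, 0.2, 0.1]
opening: 0.0855
grasp_force: 0.0
```

{"api": "carry_out", "payload": {
  "linear": [
    [0, 0, 0.5],
    [0, 0, 1],
    [0, 0, 1],
    [0, 0, 1],
    [0, 0, 1],
    [0, 0, 1],
    [0, 0, 1],
    [0, 0, 0],
    [0, 0, 0]
  ],
  "rotation": [
    [0, 0, 0],
    [0, 0, 0],
    [0, 0, 0],
    [0, 0, 0],
    [0, 0, 0],
    [0, 0, 0],
    [0, 0, 0],
    [0, 0, 0],
    [0, 0, 0]
  ],
  "grip": [-1, -1, -1, -1, -1, -1, -1, -1, -1]
}}

```text
time: 22.65
ee_pos: [0.6102, -0.2834, 0.1549]
tcp_rot: [179.9, -0.0, 50.2]
wrist_force: [-0.9, -0.2, -0.7]
opening: 0.0851
grasp_force: 0.0
```

```bash
python3 w.py w7 yellow:.047; python3 -c "
import cv2;cv2.imwrite('pics/w7c.png',cv2.imread('pics/w7.png')[100:300,150:370])"
```

```text
22.65 [ 0.6102 -0.2834  0.1549] [ 1.7994e+02 -1.0000e-02  5.0230e+01] 0.08512586199108298
yellow [258.1 183.4] [ 227  149   63   62 1628] cen [ 0.6135 -0.2794] box [ 0.6156 -0.2768]
```

View pics/w7c.png

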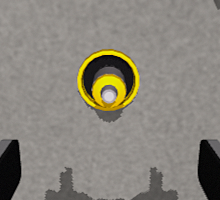

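{"api": "carry_out", "payload": {
  "linear": [
    [-0.863, 0.95, 0],
    [-0.863, 0.95, 0],
    [-0.863, 0.95, 0],
    [-0.863, 0.95, 0],
    [-0.863, 0.95, 0],
    [-0.863, 0.95, 0],
    [-0.863, 0.95, 0],
    [-0.863, 0.95, 0],
    [0, 0, 0],
    [0, 0, 0],
    [0, 0, 0]
  ],
  "rotation": [
    [0, 0, 0],
    [0, 0, 0],
    [0, 0, 0],
    [0, 0, 0],
    [0, 0, 0],
    [0, 0, 0],
    [0, 0, 0],
    [0, 0, 0],
    [0, 0, 0],
    [0, 0, 0],
    [0, 0, 0]
  ],
  "grip": [-1, -1, -1, -1, -1, -1, -1, -1, -1, -1, -1]
}}

```text
time: 23.8
ee_pos: [0.4722, -0.1317, 0.154]
tcp_rot: [-180.0, 0.0, 50.2]
wrist_force: [0.6, -0.4, -0.2]
opening: 0.0852
grasp_force: 0.0
```

```bash
python3 w.py w8 green:.044
```

```text
23.8 [ 0.4722 -0.1317  0.154 ] [-1.7999e+02  2.0000e-02  5.0210e+01] 0.08518663784592641
green [258.3 188.2] [242 174  33  34 560] cen [ 0.4724 -0.1314] box [ 0.4709 -0.1328]
```

Crop: yellow is upright in the yellow cup, nose at (109,94). Green is directly under the tool, so pick it off the bench.

{"api": "carry_out", "payload": {
  "linear": [
    [0, 0, -0.95],
    [0, 0, -0.95],
    [0, 0, -0.95],
    [0, 0, -0.95],
    [0, 0, -0.95],
    [0, 0, -0.95],
    [0, 0, -0.6],
    [0, 0, -0.37],
    [0, 0, 0],
    [0, 0, 0]
  ],
  "rotation": [
    [0, 0, 0],
    [0, 0, 0],
    [0, 0, 0],
    [0, 0, 0],
    [0, 0, 0],
    [0, 0, 0],
    [0, 0, 0],
    [0, 0, 0],
    [0, 0, 0],
    [0, 0, 0]
  ],
  "grip": [-1, -1, -1, -1, -1, -1, -1, -1, -1, -1]
}}

```text
time: 24.85
ee_pos: [0.4723, -0.1315, 0.0217]
tcp_rot: [180.0, -0.0, 50.2]
wrist_force: [-0.9, 0.4, 0.4]
opening: 0.0855
grasp_force: 0.0
```

{"api": "carry_out", "payload": {
  "linear": [
    [0, 0, 0],
    [0, 0, 0],
    [0, 0, 0],
    [0, 0, 0],
    [0, 0, 0],
    [0, 0, 0],
    [0, 0, 0],
    [0, 0, 0],
    [0, 0, 0],
    [0, 0, 0]
  ],
  "rotation": [
    [0, 0, 0],
    [0, 0, 0],
    [0, 0, 0],
    [0, 0, 0],
    [0, 0, 0],
    [0, 0, 0],
    [0, 0, 0],
    [0, 0, 0],
    [0, 0, 0],
    [0, 0, 0]
  ],
  "grip": [-0.5, -0.3, -0.1, 0.1, 0.3, 0.5, 0.7, 0.9, 1, 1]
}}

```text
time: 25.85
ee_pos: [0.472, -0.1313, 0.0214]
tcp_rot: [180.0, -0.0, 50.2]
wrist_force: [-2.4, 0.8, 5.9]
opening: 0.0285
grasp_force: 39.5
```

{"api": "carry_out", "payload": {
  "linear": [
    [0, 0, 0.3],
    [0, 0, 0.7],
    [0, 0, 1],
    [0, 0, 1],
    [0, 0, 1],
    [0, 0, 1],
    [0, 0, 0.2],
    [0, 0, 0]
  ],
  "rotation": [
    [0, 0, 0],
    [0, 0, 0],
    [0, 0, 0],
    [0, 0, 0],
    [0, 0, 0],
    [0, 0, 0],
    [0, 0, 0],
    [0, 0, 0]
  ],
  "grip": [1, 1, 1, 1, 1, 1, 1, 1]
}}

```text
time: 26.65
ee_pos: [0.4723, -0.1314, 0.1259]
tcp_rot: [179.9, -0.0, 50.2]
wrist_force: [-0.1, -0.9, -1.6]
opening: 0.0287
grasp_force: 39.6
```

{"api": "carry_out", "payload": {
  "linear": [
    [-0.105, 0.965, 0],
    [-0.105, 0.965, 0],
    [-0.105, 0.965, 0],
    [-0.105, 0.965, 0],
    [-0.105, 0.965, 0],
    [-0.105, 0.965, 0],
    [-0.105, 0.965, 0],
    [-0.105, 0.965, 0],
    [-0.105, 0.965, 0],
    [-0.105, 0.965, 0],
    [-0.105, 0.965, 0],
    [-0.105, 0.965, 0]
  ],
  "rotation": [
    [0, 0, 0],
    [0, 0, 0],
    [0, 0, 0],
    [0, 0, 0],
    [0, 0, 0],
    [0, 0, 0],
    [0, 0, 0],
    [0, 0, 0],
    [0, 0, 0],
    [0, 0, 0],
    [0, 0, 0],
    [0, 0, 0]
  ],
  "grip": [1, 1, 1, 1, 1, 1, 1, 1, 1, 1, 1, 1]
}}

```text
time: 27.85
ee_pos: [0.446, 0.101, 0.1238]
tcp_rot: [-179.9, 0.1, 50.2]
wrist_force: [0.5, -0.1, -2.4]
opening: 0.0289
grasp_force: 39.7
```

{"api": "carry_out", "payload": {
  "linear": [
    [-0.105, 0.965, 0],
    [-0.105, 0.965, 0],
    [-0.105, 0.965, 0],
    [0, 0, 0],
    [0, 0, 0],
    [0, 0, 0]
  ],
  "rotation": [
    [0, 0, 0],
    [0, 0, 0],
    [0, 0, 0],
    [0, 0, 0],
    [0, 0, 0],
    [0, 0, 0]
  ],
  "grip": [1, 1, 1, 1, 1, 1]
}}

```text
time: 28.45
ee_pos: [0.4402, 0.1576, 0.1246]
tcp_rot: [-180.0, 0.1, 50.2]
wrist_force: [0.4, -0.1, -1.5]
opening: 0.029
grasp_force: 39.7
```

```bash
python3 w.py w9 green:.012
```

```text
28.45 [0.4402 0.1576 0.1246] [-1.800e+02  6.000e-02  5.021e+01] 0.029003983575750594
green [257.8 186.7] [ 224  152   69   67 1218] cen [0.4405 0.1585] box [0.4415 0.1596]
green [259. 271.] [ 226  247   67   59 2100] cen [0.3891 0.0953] box [0.3857 0.0912]
```

View pics/w9.png

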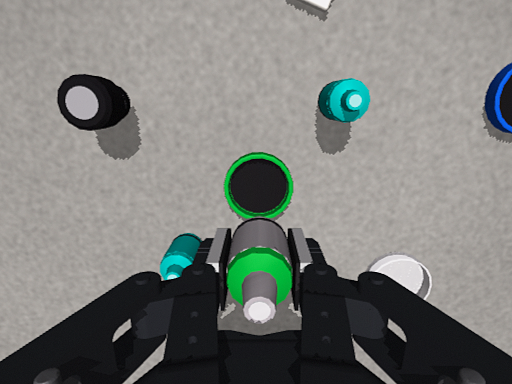

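Wrist view: green is held square over the empty green cup at (258,187), and the decoys are clear of the fingers. Lower.

{"api": "carry_out", "payload": {
  "linear": [
    [0.01, 0.03, -0.9],
    [0, 0, -1],
    [0, 0, -1],
    [0, 0, -0.9],
    [0, 0, -0.5],
    [0, 0, -0.3],
    [0, 0, -0.15],
    [0, 0, -0.1],
    [0, 0, -0.08],
    [0, 0, -0.04],
    [0, 0, -0.03],
    [0, 0, 0]
  ],
  "rotation": [
    [0, 0, 0],
    [0, 0, 0],
    [0, 0, 0],
    [0, 0, 0],
    [0, 0, 0],
    [0, 0, 0],
    [0, 0, 0],
    [0, 0, 0],
    [0, 0, 0],
    [0, 0, 0],
    [0, 0, 0],
    [0, 0, 0]
  ],
  "grip": [1, 1, 1, 1, 1, 1, 1, 1, 1, 1, 1, 1]
}}

```text
time: 29.7
ee_pos: [0.4408, 0.1589, 0.0254]
tcp_rot: [180.0, -0.0, 50.2]
wrist_force: [-0.0, -0.2, -0.5]
opening: 0.0288
grasp_force: 39.9
```

{"api": "carry_out", "payload": {
  "linear": [
    [0, 0, -0.03],
    [0, 0, 0]
  ],
  "rotation": [
    [0, 0, 0],
    [0, 0, 0]
  ],
  "grip": [1, 1]
}}

```text
time: 29.9
ee_pos: [0.4408, 0.1589, 0.0254]
tcp_rot: [180.0, -0.0, 50.2]
wrist_force: [-2.9, -1.3, 6.4]
opening: 0.0287
grasp_force: 40.6
```

{"api": "carry_out", "payload": {
  "linear": [
    [0, 0, 0],
    [0, 0, 0],
    [0, 0, 0],
    [0, 0, 0],
    [0, 0, 0],
    [0, 0, 0],
    [0, 0, 0],
    [0, 0, 0]
  ],
  "rotation": [
    [0, 0, 0],
    [0, 0, 0],
    [0, 0, 0],
    [0, 0, 0],
    [0, 0, 0],
    [0, 0, 0],
    [0, 0, 0],
    [0, 0, 0]
  ],
  "grip": [0.2, 0.1, -0.1, -0.3, -0.6, -1, -1, -1]
}}

```text
time: 30.7
ee_pos: [0.4406, 0.1588, 0.0245]
tcp_rot: [180.0, 0.0, 50.2]
wrist_force: [-0.5, -0.5, 0.6]
opening: 0.0852
grasp_force: 0.0
```

{"api": "carry_out", "payload": {
  "linear": [
    [0, 0, 0.5],
    [0, 0, 1],
    [0, 0, 1],
    [0, 0, 1],
    [0, 0, 1],
    [0, 0, 1],
    [0, 0, 1],
    [0, 0, 0]
  ],
  "rotation": [
    [0, 0, 0],
    [0, 0, 0],
    [0, 0, 0],
    [0, 0, 0],
    [0, 0, 0],
    [0, 0, 0],
    [0, 0, 0],
    [0, 0, 0]
  ],
  "grip": [-1, -1, -1, -1, -1, -1, -1, -1]
}}

```text
time: 31.5
ee_pos: [0.4418, 0.1592, 0.1579]
tcp_rot: [179.9, -0.2, 50.2]
wrist_force: [-0.7, 0.6, 0.2]
opening: 0.0856
grasp_force: 0.0
```

{"api": "carry_out", "payload": {
  "linear": [
    [0.181, 0.938, 0],
    [0.181, 0.938, 0],
    [0.181, 0.938, 0],
    [0.181, 0.938, 0],
    [0.181, 0.938, 0],
    [0.181, 0.938, 0],
    [0.181, 0.938, 0],
    [0.181, 0.938, 0],
    [0.181, 0.938, 0],
    [0.181, 0.938, 0],
    [0.181, 0.938, 0],
    [0.181, 0.938, 0]
  ],
  "rotation": [
    [0, 0, 0],
    [0, 0, 0],
    [0, 0, 0],
    [0, 0, 0],
    [0, 0, 0],
    [0, 0, 0],
    [0, 0, 0],
    [0, 0, 0],
    [0, 0, 0],
    [0, 0, 0],
    [0, 0, 0],
    [0, 0, 0]
  ],
  "grip": [-1, -1, -1, -1, -1, -1, -1, -1, -1, -1, -1, -1]
}}

```text
time: 32.7
ee_pos: [0.484, 0.385, 0.1541]
tcp_rot: [180.0, 0.0, 50.2]
wrist_force: [0.6, -0.5, 0.1]
opening: 0.0854
grasp_force: 0.0
```

{"api": "carry_out", "payload": {
  "linear": [
    [0.181, 0.938, 0],
    [0, 0, 0],
    [0, 0, 0],
    [0, 0, 0]
  ],
  "rotation": [
    [0, 0, 0],
    [0, 0, 0],
    [0, 0, 0],
    [0, 0, 0]
  ],
  "grip": [-1, -1, -1, -1]
}}

```text
time: 33.1
ee_pos: [0.4876, 0.4022, 0.1544]
tcp_rot: [180.0, 0.0, 50.2]
wrist_force: [-0.4, -0.4, -0.8]
opening: 0.0854
grasp_force: 0.0
```

```bash
python3 w.py w10 blue:.044 green:.047
```

```text
33.1 [0.4876 0.4022 0.1544] [1.7999e+02 4.0000e-02 5.0210e+01] 0.08539537076391443
blue [257.4 184.1] [241 171  34  33 557] cen [0.4894 0.4056] box [0.4879 0.4036]
```

View pics/w10.png

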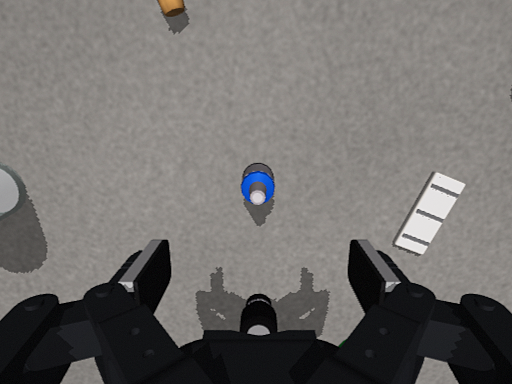

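Wrist view: blue at (257,186) is under the tool and the eyepiece at (258,320) is well behind. Grasp.

{"api": "carry_out", "payload": {
  "linear": [
    [0.03, 0.09, -0.95],
    [0, 0, -0.95],
    [0, 0, -0.95],
    [0, 0, -0.95],
    [0, 0, -0.95],
    [0, 0, -0.95],
    [0, 0, -0.6],
    [0, 0, -0.37],
    [0, 0, 0],
    [0, 0, 0]
  ],
  "rotation": [
    [0, 0, 0],
    [0, 0, 0],
    [0, 0, 0],
    [0, 0, 0],
    [0, 0, 0],
    [0, 0, 0],
    [0, 0, 0],
    [0, 0, 0],
    [0, 0, 0],
    [0, 0, 0]
  ],
  "grip": [-1, -1, -1, -1, -1, -1, -1, -1, -1, -1]
}}

```text
time: 34.15
ee_pos: [0.4886, 0.4046, 0.0219]
tcp_rot: [180.0, -0.0, 50.2]
wrist_force: [-0.3, -0.7, -0.2]
opening: 0.0856
grasp_force: 0.0
```

{"api": "carry_out", "payload": {
  "linear": [
    [0, 0, 0],
    [0, 0, 0],
    [0, 0, 0],
    [0, 0, 0],
    [0, 0, 0],
    [0, 0, 0],
    [0, 0, 0],
    [0, 0, 0],
    [0, 0, 0],
    [0, 0, 0]
  ],
  "rotation": [
    [0, 0, 0],
    [0, 0, 0],
    [0, 0, 0],
    [0, 0, 0],
    [0, 0, 0],
    [0, 0, 0],
    [0, 0, 0],
    [0, 0, 0],
    [0, 0, 0],
    [0, 0, 0]
  ],
  "grip": [-0.5, -0.3, -0.1, 0.1, 0.3, 0.5, 0.7, 0.9, 1, 1]
}}

```text
time: 35.15
ee_pos: [0.4883, 0.4047, 0.0214]
tcp_rot: [180.0, -0.0, 50.2]
wrist_force: [-1.8, 0.1, 4.3]
opening: 0.0286
grasp_force: 39.6
```

{"api": "carry_out", "payload": {
  "linear": [
    [0, 0, 0.3],
    [0, 0, 0.7],
    [0, 0, 1],
    [0, 0, 1],
    [0, 0, 1],
    [0, 0, 1],
    [0, 0, 0.2],
    [0, 0, 0]
  ],
  "rotation": [
    [0, 0, 0],
    [0, 0, 0],
    [0, 0, 0],
    [0, 0, 0],
    [0, 0, 0],
    [0, 0, 0],
    [0, 0, 0],
    [0, 0, 0]
  ],
  "grip": [1, 1, 1, 1, 1, 1, 1, 1]
}}

```text
time: 35.95
ee_pos: [0.4886, 0.4046, 0.1259]
tcp_rot: [180.0, -0.1, 50.2]
wrist_force: [-0.2, -0.9, -2.0]
opening: 0.0286
grasp_force: 39.6
```

{"api": "carry_out", "payload": {
  "linear": [
    [0.488, -0.959, 0],
    [0.488, -0.959, 0],
    [0.488, -0.959, 0],
    [0.488, -0.959, 0],
    [0.488, -0.959, 0],
    [0.488, -0.959, 0],
    [0.488, -0.959, 0],
    [0.488, -0.959, 0],
    [0.488, -0.959, 0],
    [0.488, -0.959, 0],
    [0.488, -0.959, 0],
    [0.488, -0.959, 0]
  ],
  "rotation": [
    [0, 0, 0],
    [0, 0, 0],
    [0, 0, 0],
    [0, 0, 0],
    [0, 0, 0],
    [0, 0, 0],
    [0, 0, 0],
    [0, 0, 0],
    [0, 0, 0],
    [0, 0, 0],
    [0, 0, 0],
    [0, 0, 0]
  ],
  "grip": [1, 1, 1, 1, 1, 1, 1, 1, 1, 1, 1, 1]
}}

```text
time: 37.15
ee_pos: [0.6051, 0.1733, 0.1235]
tcp_rot: [-179.9, 0.1, 50.2]
wrist_force: [0.0, 0.3, -2.2]
opening: 0.0289
grasp_force: 39.7
```

{"api": "carry_out", "payload": {
  "linear": [
    [0.488, -0.959, 0],
    [0.488, -0.959, 0],
    [0.488, -0.959, 0],
    [0.488, -0.959, 0],
    [0.488, -0.959, 0],
    [0, 0, 0],
    [0, 0, 0],
    [0, 0, 0]
  ],
  "rotation": [
    [0, 0, 0],
    [0, 0, 0],
    [0, 0, 0],
    [0, 0, 0],
    [0, 0, 0],
    [0, 0, 0],
    [0, 0, 0],
    [0, 0, 0]
  ],
  "grip": [1, 1, 1, 1, 1, 1, 1, 1]
}}

```text
time: 37.95
ee_pos: [0.6536, 0.079, 0.1243]
tcp_rot: [-180.0, 0.1, 50.3]
wrist_force: [-0.3, 0.0, -2.1]
opening: 0.0288
grasp_force: 39.8
```

```bash
python3 w.py w11 blue:.012
```

```text
37.95 [0.6536 0.079  0.1243] [-1.7995e+02  5.0000e-02  5.0250e+01] 0.028819435401345114
blue [259.7 186.8] [ 225  153   70   66 1221] cen [0.655 0.079] box [0.6556 0.08  ]
blue [258.9 269.8] [ 226  245   67   59 2140] cen [0.6033 0.0179] box [0.6006 0.0144]
```

View pics/w11.png

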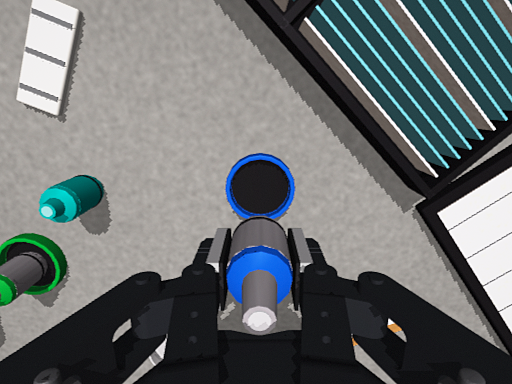

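Wrist view: blue is held square and the empty blue cup at (260,187) is within 2 mm. The tray edge is about 100 mm off, so the fingers have room to open.

{"api": "carry_out", "payload": {
  "linear": [
    [0.03, 0.03, -0.9],
    [0, 0, -1],
    [0, 0, -1],
    [0, 0, -0.9],
    [0, 0, -0.5],
    [0, 0, -0.3],
    [0, 0, -0.15],
    [0, 0, -0.1],
    [0, 0, -0.08],
    [0, 0, -0.04],
    [0, 0, -0.03],
    [0, 0, 0]
  ],
  "rotation": [
    [0, 0, 0],
    [0, 0, 0],
    [0, 0, 0],
    [0, 0, 0],
    [0, 0, 0],
    [0, 0, 0],
    [0, 0, 0],
    [0, 0, 0],
    [0, 0, 0],
    [0, 0, 0],
    [0, 0, 0],
    [0, 0, 0]
  ],
  "grip": [1, 1, 1, 1, 1, 1, 1, 1, 1, 1, 1, 1]
}}

```text
time: 39.2
ee_pos: [0.655, 0.079, 0.0255]
tcp_rot: [180.0, -0.0, 50.2]
wrist_force: [0.3, -0.7, -1.3]
opening: 0.0283
grasp_force: 40.0
```

{"api": "carry_out", "payload": {
  "linear": [
    [0, 0, -0.03],
    [0, 0, 0]
  ],
  "rotation": [
    [0, 0, 0],
    [0, 0, 0]
  ],
  "grip": [1, 1]
}}

```text
time: 39.4
ee_pos: [0.655, 0.0791, 0.0254]
tcp_rot: [180.0, -0.0, 50.2]
wrist_force: [-2.0, 0.0, 4.7]
opening: 0.0289
grasp_force: 40.4
```

{"api": "carry_out", "payload": {
  "linear": [
    [0, 0, 0],
    [0, 0, 0],
    [0, 0, 0],
    [0, 0, 0],
    [0, 0, 0],
    [0, 0, 0],
    [0, 0, 0],
    [0, 0, 0]
  ],
  "rotation": [
    [0, 0, 0],
    [0, 0, 0],
    [0, 0, 0],
    [0, 0, 0],
    [0, 0, 0],
    [0, 0, 0],
    [0, 0, 0],
    [0, 0, 0]
  ],
  "grip": [0.2, 0.1, -0.1, -0.3, -0.6, -1, -1, -1]
}}

```text
time: 40.2
ee_pos: [0.6548, 0.079, 0.0245]
tcp_rot: [180.0, 0.0, 50.2]
wrist_force: [-0.4, 0.6, 0.2]
opening: 0.0853
grasp_force: 0.0
```

{"api": "carry_out", "payload": {
  "linear": [
    [0, 0, 0.5],
    [0, 0, 1],
    [0, 0, 1],
    [0, 0, 1],
    [0, 0, 1],
    [0, 0, 1],
    [0, 0, 1],
    [0, 0, 1],
    [0, 0, 1]
  ],
  "rotation": [
    [0, 0, 0],
    [0, 0, 0],
    [0, 0, 0],
    [0, 0, 0],
    [0, 0, 0],
    [0, 0, 0],
    [0, 0, 0],
    [0, 0, 0],
    [0, 0, 0]
  ],
  "grip": [-1, -1, -1, -1, -1, -1, -1, -1, -1]
}}

```text
time: 41.1
ee_pos: [0.6547, 0.079, 0.1963]
tcp_rot: [180.0, -0.0, 50.2]
wrist_force: [-0.3, 0.4, -0.2]
opening: 0.0858
grasp_force: 0.0
```

{"api": "carry_out", "payload": {
  "linear": [
    [-1, -0.4, 0],
    [-1, -0.4, 0],
    [-1, -0.4, 0],
    [-1, -0.4, 0],
    [-1, -0.4, 0],
    [-1, -0.4, 0],
    [-1, -0.4, 0],
    [-1, -0.4, 0],
    [-1, -0.4, 0],
    [-1, -0.4, 0],
    [0, 0, 0],
    [0, 0, 0]
  ],
  "rotation": [
    [0, 0, 0],
    [0, 0, 0],
    [0, 0, 0],
    [0, 0, 0],
    [0, 0, 0],
    [0, 0, 0],
    [0, 0, 0],
    [0, 0, 0],
    [0, 0, 0],
    [0, 0, 0],
    [0, 0, 0],
    [0, 0, 0]
  ],
  "grip": [-1, -1, -1, -1, -1, -1, -1, -1, -1, -1, -1, -1]
}}

```text
time: 42.3
ee_pos: [0.455, -0.001, 0.1955]
tcp_rot: [179.9, -0.1, 50.2]
wrist_force: [-0.3, 0.0, 0.6]
opening: 0.0854
grasp_force: 0.0
```

```bash
python3 - <<'E'
from h import *
a=bot.camera("top")[130:270,90:410];b=bot.camera("scene")[130:290,90:460]
cv2.imwrite("pics/fin.png",np.vstack([cv2.resize(a,(640,280),interpolation=cv2.INTER_CUBIC),cv2.resize(b,(640,277),interpolation=cv2.INTER_CUBIC)]))
E
```

```text
(no output)
```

View pics/fin.png

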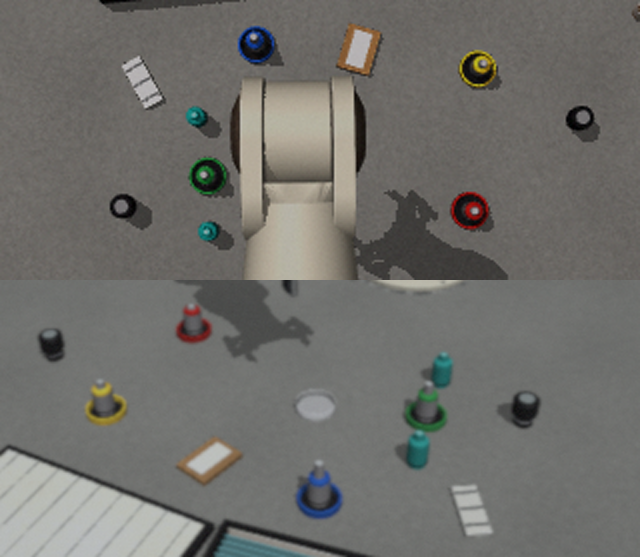

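Final view: all four stand upright in the matching cups, at (255,44) blue, (478,68) yellow, (207,175) green and (470,210) red. Both eyepieces and both decoys are standing where they were.

```bash
python3 -c "
from workcell import bot
print(bot.job_done())"
```

```text
the job is handed in; nothing more can be done
None
```

All four objectives stand upright in their matching cups, both eyepieces were left where they stood, and I handed the job in at about 42 s.

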